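# Scrub out the stained beaker and nest the set

## Task

Take the bottle brush from its stand and, before it is nested, scrub out the blue-stained beaker where it stands with three full strokes, the lower end of the brush going straight down to the floor and back up to the rim each time; then hang the brush back in the fork of its stand. Nest the three plastic beakers into one upright stack standing on the worktop, each one fully home in the one below and the freshly scrubbed one on top, where it can dry. Set things down, do not drop them or tip a beaker over, and leave the glass beaker, tube rack and timer alone.

Things in the scene. Friction and masses are not known exactly. Their poses are not given: they have to be found in the camera images.
- beaker_clean_1: Clean milky plastic beaker, 60 g (varies), 92 mm high; origin under its centre, z up. Outside 44 mm across at the foot, widening to 55 mm at z = 63 mm, where a level shoulder steps out to a straight collar, 64 mm across, z = 64 to 92 mm (3 mm lip at the top, 66 mm): grip across this collar. Inside: floor at z = 3 mm, 40 mm across; 50 mm below the shoulder, 58 mm in the collar.
- beaker_clean_2: The other clean beaker, same as beaker_clean_1 and interchangeable with it. How they nest: a beaker goes down into another until its shoulder sits on the lower one's rim (1.5 mm play round it). Its origin is then 28.5 mm above that of the lower one and only its collar (28 mm) stands out.
- beaker_stained: The stained beaker: same shape and size as beaker_clean_1 and nests alike, but with dried blue dye on its floor, in a band inside the body and round the rim. The blue has dyed the plastic and stays visible after scrubbing.
- bottle_brush: Bottle brush, 200 mm, 90 g, hangs upright, yaw of no matter. Origin at the lower end of the bristles, z up. White soft bristles to z = 72 mm, 40 mm across (only a core 24 mm across is solid), wire, neck 10 mm thick (z = 100 to 118 mm), collar 30 mm across (z = 118 to 122 mm) that rests on the stand's fork, blue handle 22 mm thick (z = 122 to 200 mm).
- brush_stand: Brush stand, fixed. Origin on the sink board (which lies at z = -4 mm; the beakers stand on it too) below the hanging brush's axis; its -x is the open side. White drip dish 116 x 84 mm (x = -42 to +74 mm, 10 mm high), steel post at x = +55 mm, arm ending in a flat fork. Nothing but the brush stands higher than 152 mm.
- fork (a point): The fork's seat, on the brush's axis: two level prongs along the stand's x, slot 16 mm wide, upper faces 145 mm above the stand's origin (this point); the hanging brush's origin is 118 mm below them. Prong ends (x = -21 mm) turn up 5 mm, a stop at x = +20 mm is 6 mm high: lift the brush 10 mm or more, then draw its neck out along the stand's -x (50 mm clears it). Hang it back in reverse.
- glass_beaker: Bystander: clear glass beaker, 65 mm across, 87 mm high, origin under its centre.
- tube_rack: Bystander: empty blue grid rack for tubes, 59 x 154 x 62 mm, origin under its centre.
- timer: Bystander: white bench timer with three coloured keys, 58 x 70 x 20 mm, origin under its centre.

How it is judged:
By the outcome, as a careful person would: the job done as asked, in the order asked, and still so for the second after the job is handed in, with the robot touching nothing.
It also fails if it takes over 67 s, if anything falls off the work surface, if the arm or the gripper's body presses on something with over 40 N, if the wrist force passes 120 N, or if a joint passes its speed limit or range.

## Robot

A 6-joint arm with a two-finger parallel gripper is mounted at the origin on a cart in front of the work surface, level with it; the furniture and walls round the work are solid. World frame = base frame: x ahead of the robot, y to its left, z up, the work surface at z = 0. Lengths are in m, angles in rad, forces in N, time in s.
With the tool pointing down it reaches from about 0.3 to 0.775 m from the base axis. Payload 14.6 kg.
Tool frame: the origin (TCP) lies at the very end of the fingers, on their centre line; the grasp point (between the pads) lies 19 mm behind it; z points along the fingers, y is the line along which they close (so a half turn about z gives the same grasp; the last joint's range is limited). The gripper opens to 94 mm and grips with 3 to 60 N. Pads are 16 mm wide; open, the fingers measure 119 mm over their backs; the gripper's body (75 mm by 177 mm) begins 78 mm behind the grasp point.
Start: joints at [-1.32, 0.3, 1.521, -0, 1.321, -0.067], TCP at [0.172, -0.522, 0.167] pointing down, gripper open.
Joint ranges: [-3.03, 3.03], [-0.79, 2.21], [0.23, 2.52], [-1.04, 4.18], [0, 3.07], [-2.55, 2.55]. Speed limits (rad/s): [2.22, 2.22, 2.57, 3.14, 3.14, 3.14].

## Interface

Orientations are given as [roll, pitch, yaw] about the fixed x, y, z axes, in that order (R = Rz(yaw) Ry(pitch) Rx(roll)).
In Python, from station import ctrl, cams gives the robot as it stands. The module is installed in compiled form; this text tells all that it offers.
- The arm moves only by the tool arm_command, never from a script. Its argument "plan" is a list that holds one entry, the list of rows, each a list of 7 numbers: the shift along the tool's x, y, z in fractions of the full range, 1 being 750 mm, then the turn, a rotation vector about the tool's x, y, z in shares of pi rad (1.0 is pi rad), then the closure, from -1 (fully open) to 1 (shut). A call has 1 to 12 rows; each row is the pose to reach, as a shift and turn from the pose commanded when the call began, along the tool's axes at that moment; what a row does not reach only later rows make up. A row lasts 1/10 s, in which the tool goes at most 50 mm and 8.59 degrees, less where a joint would pass 70% of its speed; a pose out of reach is approached as far as the arm can. A call with a gripper value outside its range is refused whole. The fingers move at their own pace and stop on an object; "squeeze" is the grip in N (left out, the last holds). Time passes only in rows, so rows that repeat a pose let the fingers close. It gives the time, the measured TCP pose, the force, the opening and the grip force at its end, in the units of the state.
- ctrl.get_obs(): the state, without advancing time (a new reading comes with each control period).
- cams.camera(name): name is "scene" or "side" or "wrist"; returns (picture, depth): 400x640x3 uint8, blue, green, red; 400x640 float32, m along the optical axis (not along the pixel's ray), 0 where there is no reading.
- cams.camera_info(name): a dict with "fx", "fy", "cx", "cy" (pixels), "world_to_cam" (4x4, takes a point from world to camera coordinates). Camera axes: x right, y down, z forward; pixel columns grow to the right and rows downward; lengths in m; the calibration is good to about 2 mm. A picture is of the moment at which its call begins: read the wrist's pose just before it. camera_info takes no time and is no camera call; for the wrist camera it gives the pose at the moment of the call.
- ctrl.hand_in(): hands the job in; it is judged then, once.
The state is a dict: "time_s": time; "qpos": joint angles; "joint_vel": joint speeds; "tau": joint torques, N m; "ee_pos": TCP position; "eef_rot": TCP orientation; "force": force on the tool from outside, world axes, zero at the start; "moment": the same for the moment, N m; "grip_width": finger opening in m; "grip_force": force on a finger pad.
Only numpy, scipy, OpenCV 4.12 (cv2) and the standard library are available. Lean on these libraries where they do the work, as an engineer would, in place of code of your own. Each camera call takes 0.05 s, during which the arm holds its last target. There are 200 camera calls.

## Working session

There is one attempt and no reset: what is moved stays moved. The work goes in short steps, Python scripts to look and compute and a tool call to move; the robot and the scene stay as the last step left them, time stands still between calls to the robot, and variables do not carry over. Pictures are saved under pics/ and viewed, at most 10 in all, crops included, and the job is handed in when it is done.

Besides the shell and the picture viewer there is one more tool, called after "Request:" as name(argument=value, ...) on one line, values as JSON. arm_command: Moves the arm, as the interface text tells. Its arguments: {"type":"object","properties":{"plan":{"type":"array"},"squeeze":{"type":"number"}},"required":["plan"]}

```bash
mkdir -p pics; cat > h.py <<'E'
import numpy as np, cv2
from station import ctrl, cams
def grab(n):
    i=cams.camera_info(n); p,d=cams.camera(n); return p,d,i
def pts(d,i):
    v,u=np.mgrid[:400,:640]; c=np.stack([(u-i['cx'])/i['fx']*d,(v-i['cy'])/i['fy']*d,d,np.ones_like(d)],-1)
    return (c@np.linalg.inv(np.array(i['world_to_cam'])).T)[...,:3]
def ray(u,v,i,z):
    M=np.linalg.inv(np.array(i['world_to_cam'])); o=M[:3,3]; r=M[:3,:3]@[(u-i['cx'])/i['fx'],(v-i['cy'])/i['fy'],1]
    return o+r*(z-o[2])/r[2]
E
python3 - <<'E'
from h import *
o=ctrl.get_obs(); print(o)
for n in("scene","side"):
    p,d,i=grab(n); cv2.imwrite(f"pics/{n}0.png",p); np.savez(f"{n}0.npz",p=p,d=d,w=i['world_to_cam'],k=[i['fx'],i['fy'],i['cx'],i['cy']])
    print(n,np.linalg.inv(np.array(i['world_to_cam'])).round(3).tolist(),i['fx'])
E
```

```text
{'time_s': 0.0, 'qpos': array([-1.31960263e+00,  3.00477424e-01,  1.52155948e+00,  4.14561963e-05,
        1.32070121e+00, -6.65916133e-02]), 'joint_vel': array([1.08945720e-03, 8.20944112e-04, 1.86944311e-03, 8.62934906e-05,
       1.63024737e-03, 6.48233543e-04]), 'tau': array([ 9.25650675e-04, -5.31807804e+01, -3.52735877e+01,  7.08749355e-02,
        2.44231615e-02, -1.06952771e-04]), 'ee_pos': array([ 0.17179427, -0.5221683 ,  0.16669202]), 'eef_rot': array([-3.14045240e+00, -1.16287443e-04,  3.17774956e-01]), 'force': array([ 0.11619839, -0.28631404,  0.40079053]), 'moment': array([-0.02827334,  0.00925216, -0.00343892]), 'grip_force': 0.0, 'grip_width': 0.09385227334283862}
scene [[-0.986, -0.135, 0.099, 0.417], [-0.166, 0.723, -0.67, 0.352], [0.019, -0.677, -0.736, 0.837], [0.0, 0.0, 0.0, 1.0]] 426.64858610438955
side [[0.986, 0.104, -0.129, 0.639], [0.166, -0.676, 0.718, -0.929], [-0.012, -0.73, -0.684, 0.723], [0.0, 0.0, 0.0, 1.0]] 417.629910926866
```

View pics/scene0.png

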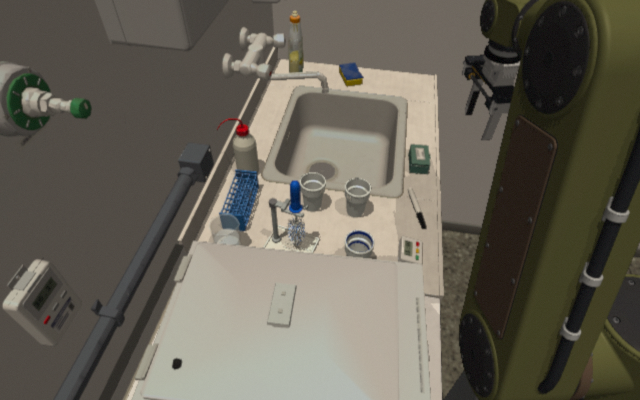

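View pics/side0.png

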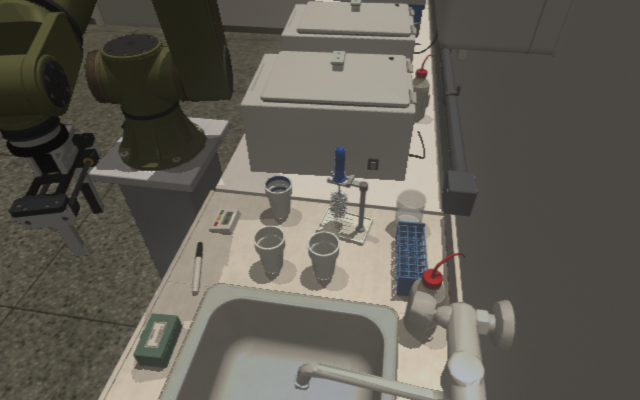

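The scene view shows the stained beaker at (359,243), the clean ones at (313,185) and (357,195), and the brush handle at (295,192). In the side view they are at (279,190), (323,250), (270,245) and (340,165). A tall white box stands just behind the stained beaker.

```bash
cat >> h.py <<'E'
def load(n):
    f=np.load(n+"0.npz"); k=f['k']; return f['p'],f['d'],dict(fx=k[0],fy=k[1],cx=k[2],cy=k[3],world_to_cam=f['w'])
def circ(P):
    # robust algebraic circle fit
    P=P.copy()
    for _ in range(6):
        A=np.c_[2*P,np.ones(len(P))]; s=np.linalg.lstsq(A,(P**2).sum(1),rcond=None)[0]; r=np.sqrt(s[2]+s[:2]@s[:2])
        e=abs(np.hypot(*(P-s[:2]).T)-r); k=e<max(.0015,2*e.std()); P=P[k]
    return s[:2].round(4),round(r,4),len(P)
E
python3 - <<'E'
from h import *
B={'scene':{'st':(359,243),'c1':(313,185),'c2':(357,195)},'side':{'st':(279,190),'c1':(323,250),'c2':(270,245)}}
for n in B:
    p,d,i=load(n); X=pts(d,i); X[d==0]=np.nan
    for b,(u,v) in B[n].items():
        R=X[v-25:v+40,u-22:u+22].reshape(-1,3); R=R[np.isfinite(R[:,2])]
        z=R[:,2]; zt=np.percentile(z[z<.13],99); T=R[(z>zt-.006)&(z<zt+.003)]
        print(n,b,'ztop',zt.round(4),circ(T[:,:2]),T.mean(0).round(3))
    hsv=cv2.cvtColor(p,cv2.COLOR_BGR2HSV); m=cv2.inRange(hsv,(100,120,60),(130,255,255))>0
    u,v=(295,192) if n=='scene' else (340,165)
    w=np.zeros_like(m); w[v-25:v+25,u-12:u+12]=1; m&=w>0
    H=X[m]; H=H[np.isfinite(H[:,2])]; print(n,'handle',len(H),'top',np.percentile(H[:,2],[1,50,90,99]).round(4),np.median(H,0).round(4))
    vs,us=np.where(m); print('  px',us.min(),us.max(),vs.min(),vs.max())
    for q in [(310,250),(400,265),(430,300),(200,250)] if n=='scene' else [(330,175),(255,165),(400,175),(330,100),(205,230),(215,300)]:
        print('  box',q,X[q[1],q[0]].round(3))
    # stand gray parts 
    Z=X[...,2]; s=np.zeros_like(m); s[v-5:v+80,u-30:u+50]=1
    k=(s>0)&(Z>.12)&(Z<.16)&~m; Q=X[k]; print('  fork/post pts',len(Q)); 
    Qs=Q[np.hypot(*(Q[:,:2]-np.median(H,0)[:2]).T)<.09]; print(Qs[::max(1,len(Qs)//25)].round(3).tolist())
E
python3 -c "
import cv2;a=cv2.imread('pics/scene0.png')[160:270,200:440];b=cv2.imread('pics/side0.png')[130:290,200:440]
cv2.imwrite('pics/c.png',cv2.resize(cv2.vconcat([a,b]),None,fx=2.2,fy=2.2,interpolation=2))"
```

```text
scene st ztop 0.0888 (array([ 0.4104, -0.2184]), np.float64(0.0307), 121) [ 0.411 -0.219  0.087]
scene c1 ztop 0.0937 (array([ 0.5527, -0.3248]), np.float64(0.0849), 24) [ 0.552 -0.304  0.091]
scene c2 ztop 0.0886 (array([ 0.427, -0.328]), np.float64(0.0832), 28) [ 0.427 -0.341  0.087]
scene handle 282 top [0.1424 0.1814 0.2192 0.2228] [ 0.5552 -0.2333  0.1814]
  px 289 301 181 212
  box (310, 250) [ 0.523 -0.235  0.002]
  box (400, 265) [ 0.336 -0.083  0.214]
  box (430, 300) [ 0.239 -0.155 -0.004]
  box (200, 250) [ 0.68  -0.039  0.233]
  fork/post pts 290
[[0.617, -0.258, 0.143], [0.614, -0.254, 0.144], [0.615, -0.252, 0.143], [0.578, -0.257, 0.145], [0.6, -0.254, 0.141], [0.617, -0.249, 0.14], [0.593, -0.253, 0.14], [0.617, -0.247, 0.139], [0.592, -0.248, 0.142], [0.617, -0.247, 0.135], [0.592, -0.248, 0.139], [0.546, -0.253, 0.143], [0.598, -0.245, 0.138], [0.576, -0.253, 0.133], [0.61, -0.246, 0.131], [0.583, -0.237, 0.146], [0.532, -0.247, 0.146], [0.579, -0.239, 0.142], [0.605, -0.25, 0.121], [0.534, -0.245, 0.141], [0.534, -0.246, 0.136], [0.584, -0.232, 0.136], [0.573, -0.2
[... 659 characters left out ...]
230) [ 0.248 -0.307 -0.005]
  box (215, 300) [ 0.341 -0.492 -0.001]
  fork/post pts 384
[[0.538, -0.225, 0.145], [0.567, -0.248, 0.159], [0.569, -0.226, 0.139], [0.57, -0.238, 0.146], [0.555, -0.253, 0.154], [0.533, -0.249, 0.145], [0.578, -0.244, 0.146], [0.559, -0.252, 0.148], [0.54, -0.252, 0.142], [0.583, -0.251, 0.147], [0.555, -0.256, 0.145], [0.591, -0.245, 0.14], [0.549, -0.257, 0.142], [0.587, -0.25, 0.141], [0.542, -0.254, 0.136], [0.576, -0.264, 0.148], [0.606, -0.251, 0.142], [0.569, -0.26, 0.142], [0.6, -0.253, 0.14], [0.569, -0.262, 0.141], [0.601, -0.257, 0.141], [0.578, -0.263, 0.14], [0.618, -0.259, 0.142], [0.62, -0.256, 0.137], [0.614, -0.26, 0.134], [0.614, -0.262, 0.13]]
```

View pics/c.png

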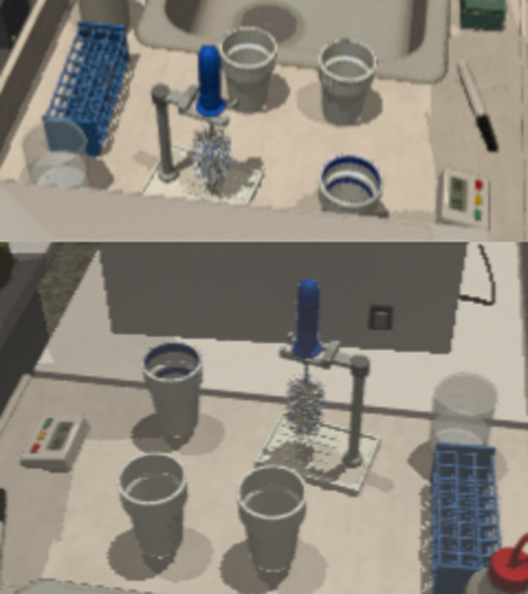

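The crop shows all three beakers upright. The stand's post is on the +x side of the brush and the fork opens towards −x. I'll refine these positions using both views.

```bash
python3 - <<'E'
from h import *
C={'st':(.4104,-.2184),'c1':(.5454,-.3844),'c2':(.433,-.385)}
for n in('scene','side'):
    p,d,i=load(n); X=pts(d,i); X[d==0]=np.nan; Z=X[...,2]
    for b,c in C.items():
        k=(np.hypot(X[...,0]-c[0],X[...,1]-c[1])<.042)&(Z>.082)&(Z<.094); a=X[k]
        print(n,b,circ(a[:,:2]), 'ztop',np.percentile(a[:,2],[50,95]).round(4))
    near=np.hypot(X[...,0]-.557,X[...,1]+.240)<.03
    for lo,hi in((.217,.232),(.16,.215)):
        a=X[near&(Z>lo)&(Z<hi)]; print(n,'handle',lo,len(a),a.mean(0).round(4),'x',np.percentile(a[:,0],[2,98]).round(4),'y',np.percentile(a[:,1],[2,98]).round(4),circ(a[:,:2]) if len(a)>5 else '',np.percentile(a[:,2],[95]))
    # handle top & sides silhouette rays at mid handle
    hsv=cv2.cvtColor(p,cv2.COLOR_BGR2HSV); m=(cv2.inRange(hsv,(100,120,40),(130,255,255))>0)&near&(Z>.15)
    vs,us=np.where(m)
    for zz in(.17,.19,.21):
        r=m&(abs(Z-zz)<.008); v2,u2=np.where(r); print('  axis ray z',zz,ray(u2.mean(),v2.mean(),i,zz).round(4),len(v2))
    # post below arm; prongs
    q=X[(np.hypot(X[...,0]-.612,X[...,1]+.253)<.02)&(Z>.03)&(Z<.125)]; print('  post',q.mean(0).round(4),circ(q[:,:2]))
    q=X[(X[...,0]>.52)&(X[...,0]<.585)&(abs(X[...,1]+.24)<.03)&(Z>.134)&(Z<.148)]
    print('  fork',q[::max(1,len(q)//30)].round(3).tolist())
    q=X[(X[...,0]>.49)&(X[...,0]<.66)&(abs(X[...,1]+.24)<.07)&(Z>.002)&(Z<.012)]
    if len(q): print('  dish',cv2.minAreaRect(q[:,:2].astype(np.float32)*1000),np.median(q[:,2]))
    q=X[(X[...,1]>-.1)&(X[...,1]<.2)&(X[...,0]>.25)&(X[...,0]<.8)]; print('  boxmax z',np.nanpercentile(q[:,2],[90,99.5]))
E
```

```text
scene st (array([ 0.4104, -0.2184]), np.float64(0.0307), 132) ztop [0.0868 0.0894]
scene c1 (array([ 0.544 , -0.3816]), np.float64(0.0306), 97) ztop [0.0867 0.0895]
scene c2 (array([ 0.4318, -0.3828]), np.float64(0.0306), 101) ztop [0.0867 0.0892]
scene handle 0.217 48 [ 0.556  -0.2397  0.2204] x [0.5475 0.5643] y [-0.2485 -0.2327] (array([ 0.5561, -0.2396]), np.float64(0.0065), 22) [0.22348477]
scene handle 0.16 194 [ 0.5546 -0.2347  0.1883] x [0.5456 0.5658] y [-0.243  -0.2302] (array([ 0.5565, -0.2419]), np.float64(0.0103), 172) [0.21177366]
  axis ray z 0.17 [ 0.5551 -0.2329  0.17  ] 43
  axis ray z 0.19 [ 0.5551 -0.2332  0.19  ] 42
  axis ray z 0.21 [ 0.555  -0.2348  0.21  ] 54
  post [ 0.6089 -0.2494  0.0787] (array([ 0.61  , -0.2526]), np.float64(0.0051), 117)
  fork [[0.582, -0.261, 0.146], [0.58, -0.255, 0.147], [0.576, -0.255, 0.144], [0.575, -0.25, 0.147], [0.576, -0.247, 0.146], [0.578, -0.243, 0.147], [0.584, -0.241, 0.145], [0.544, -0.252, 0.142], [0.581, -0.237, 0.147], [0.543, -0.246, 0.145], [0.58, -0.235, 0.147], [0.544, -0.243, 0.144], [0.584, -0.231, 0.146], [0.56
[... 1696 characters left out ...]
 [0.564, -0.252, 0.146], [0.583, -0.251, 0.147], [0.542, -0.252, 0.14], [0.555, -0.256, 0.145], [0.568, -0.251, 0.143], [0.585, -0.251, 0.145], [0.545, -0.256, 0.141], [0.558, -0.257, 0.143], [0.577, -0.258, 0.147], [0.547, -0.256, 0.138], [0.56, -0.258, 0.142], [0.573, -0.256, 0.142], [0.556, -0.26, 0.14], [0.569, -0.26, 0.142], [0.582, -0.261, 0.144], [0.569, -0.262, 0.141], [0.582, -0.265, 0.145], [0.578, -0.263, 0.14], [0.582, -0.262, 0.137]]
  dish ((572.7086181640625, -245.9857940673828), (86.90258026123047, 116.35861206054688), 78.23712921142578) 0.003551132323075523
  boxmax z [0.24346069 0.27971607]<stdin>:15: RuntimeWarning: Mean of empty slice.
  ret = ret.dtype.type(ret / rcount)
```

Units first: shifts go in shares of 750 mm and turns go in shares of pi rad. So 360 mm is 0.48, 345 mm is 0.46, 0.318 rad is 0.1012.

Request:
arm_command(plan=[[[0,0,-0.04,0,0,0.0318,-1],[0,0,-0.08,0,0,0.0637,-1],[0.0133,-0.004,-0.12,0,0,0.0955,-1],[0.0667,-0.0213,-0.1267,0,0,0.1012,-1],[0.1267,-0.04,-0.1267,0,0,0.1012,-1],[0.1867,-0.06,-0.1267,0,0,0.1012,-1],[0.2467,-0.0787,-0.1267,0,0,0.1012,-1],[0.3067,-0.0987,-0.1267,0,0,0.1012,-1],[0.3667,-0.1173,-0.1267,0,0,0.1012,-1],[0.42,-0.1347,-0.1267,0,0,0.1012,-1],[0.46,-0.1467,-0.1267,0,0,0.1012,-1],[0.48,-0.1533,-0.1267,0,0,0.1012,-1]]])

```text
time_s: 1.3
ee_pos: [0.4794, -0.2991, 0.2617]
eef_rot: [-3.141, 0.001, 0.002]
force: [0.2, -0.9, 1.8]
grip_width: 0.0943
grip_force: 0.0
```

```bash
python3 - <<'E'
from h import *
o=ctrl.get_obs(); print(o['time_s'],o['ee_pos'],o['eef_rot'],o['force'])
p,d,i=grab("wrist"); cv2.imwrite("pics/w1.png",p); np.savez("wrist0.npz",p=p,d=d,w=i['world_to_cam'],k=[i['fx'],i['fy'],i['cx'],i['cy']])
X=pts(d,i); X[d==0]=np.nan; Z=X[...,2]
for b,c in {'st':(.4109,-.2197),'c1':(.5447,-.383),'c2':(.4324,-.384)}.items():
    k=(np.hypot(X[...,0]-c[0],X[...,1]-c[1])<.042)&(Z>.082)&(Z<.094); a=X[k]
    if len(a)>10: print(b,circ(a[:,:2]),len(a),np.percentile(a[:,2],95))
near=np.hypot(X[...,0]-.557,X[...,1]+.2423)<.02
for lo,hi in((.217,.232),(.155,.215)):
    a=X[near&(Z>lo)&(Z<hi)]
    if len(a)>10: print('handle',len(a),circ(a[:,:2]),np.percentile(a[:,2],95))
E
```

```text
1.3 [ 0.47939049 -0.29906483  0.26171865] [-3.14095719e+00  6.49518665e-04  1.90523364e-03] [ 0.17356961 -0.8770401   1.84486267]
st (array([ 0.4135, -0.2203]), np.float64(0.0306), 330) 463 0.0892202214392407
c1 (array([ 0.5465, -0.3822]), np.float64(0.0307), 431) 554 0.08911399716375412
c2 (array([ 0.4347, -0.3833]), np.float64(0.0307), 387) 470 0.08910291329701368
handle 446 (array([ 0.5586, -0.243 ]), np.float64(0.0072), 199) 0.22375774878022503
handle 282 (array([ 0.5586, -0.2424]), np.float64(0.0105), 282) 0.21447003589492955
```

View pics/w1.png

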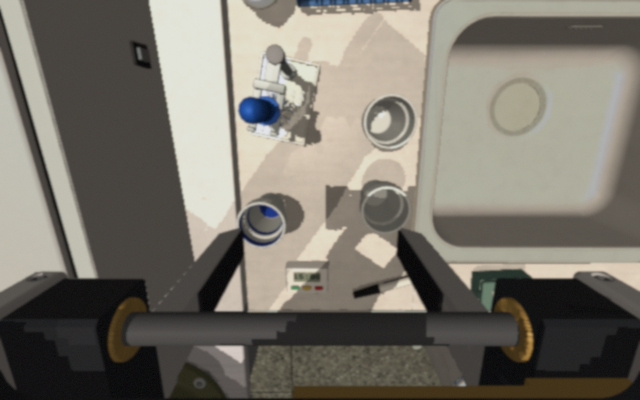

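In the tool's units: 96 mm is 0.128, 94 mm is 0.1253.

Request:
arm_command(plan=[[[0.0347,-0.0253,0,0,0,0,-1],[0.0747,-0.0547,0,0,0,0,-1],[0.104,-0.076,0,0,0,0,-1],[0.104,-0.076,0.0133,0,0,0,-1],[0.104,-0.076,0.0467,0,0,0,-1],[0.104,-0.076,0.08,0,0,0,-1],[0.104,-0.076,0.1093,0,0,0,-1],[0.104,-0.076,0.1253,0,0,0,-1],[0.104,-0.076,0.128,0,0,0,-1],[0.104,-0.076,0.128,0,0,0,-1]]], squeeze=25)

```text
time_s: 2.35
ee_pos: [0.5557, -0.2444, 0.1668]
eef_rot: [3.141, -0.0, -0.001]
force: [0.6, -0.1, 1.1]
grip_width: 0.0943
grip_force: 0.0
```

In the tool's units: -2 mm is -0.0027.

Request:
arm_command(plan=[[[0.0027,-0.0027,0,0,0,0,-1],[0.0027,-0.0027,0,0,0,0,-1],[0.0027,-0.0027,0,0,0,0,1],[0.0027,-0.0027,0,0,0,0,1],[0.0027,-0.0027,0,0,0,0,1],[0.0027,-0.0027,0,0,0,0,1],[0.0027,-0.0027,0,0,0,0,1],[0.0027,-0.0027,0,0,0,0,1],[0.0027,-0.0027,0,0,0,0,1]]])

```text
time_s: 3.25
ee_pos: [0.5579, -0.2417, 0.1662]
eef_rot: [-3.142, 0.0, -0.0]
force: [-0.3, -1.0, 0.6]
grip_width: 0.0417
grip_force: 0.0
```

Request:
arm_command(plan=[[[0,0,0,0,0,0,1],[0,0,0,0,0,0,1],[0,0,0,0,0,0,1],[0,0,0,0,0,0,1],[0,0,0,0,0,0,1],[0,0,0,0,0,0,1]]])

```text
time_s: 3.85
ee_pos: [0.5579, -0.2418, 0.1662]
eef_rot: [3.142, 0.0, -0.0]
force: [-0.5, 0.9, -0.2]
grip_width: 0.0215
grip_force: 25.0
```

In the tool's units: -86 mm is -0.1147, -80 mm is -0.1067.

Request:
arm_command(plan=[[[0,0,-0.008,0,0,0,1],[0,0,-0.0187,0,0,0,1],[0,0,-0.0213,0,0,0,1],[-0.0107,-0.0027,-0.0213,0,0,0,1],[-0.0293,-0.0053,-0.0213,0,0,0,1],[-0.0507,-0.0107,-0.0213,0,0,0,1],[-0.0693,-0.0147,-0.0213,0,0,0,1],[-0.08,-0.016,-0.024,0,0,0,1],[-0.0827,-0.016,-0.0467,0,0,0,1],[-0.0827,-0.016,-0.08,0,0,0,1],[-0.0827,-0.016,-0.1067,0,0,0,1],[-0.0827,-0.016,-0.1147,0,0,0,1]]])

```text
time_s: 5.05
ee_pos: [0.4963, -0.23, 0.2544]
eef_rot: [3.14, -0.003, -0.0]
force: [0.0, -0.2, -1.0]
grip_width: 0.0212
grip_force: 25.0
```

In the tool's units: -84 mm is -0.112, -80 mm is -0.1067.

Request:
arm_command(plan=[[[-0.02,-0.0027,0,0,0,0,1],[-0.0533,-0.0067,0,0,0,0,1],[-0.0867,-0.0107,0,0,0,0,1],[-0.1067,-0.0133,0,0,0,0,1],[-0.112,-0.0133,0,0,0,0,1],[-0.112,-0.0133,0,0,0,0,1],[-0.112,-0.0133,0,0,0,0,1]]])

```text
time_s: 5.75
ee_pos: [0.4124, -0.2198, 0.2519]
eef_rot: [-3.141, 0.0, -0.0]
force: [1.0, -0.1, 0.0]
grip_width: 0.0211
grip_force: 25.0
```

```bash
python3 - <<'E'
from h import *
o=ctrl.get_obs(); print(o['time_s'],o['ee_pos'],o['eef_rot'],o['force'],o['grip_width'])
for n in('scene','side'):
    p,d,i=grab(n); cv2.imwrite(f"pics/{n}2.png",p); X=pts(d,i); X[d==0]=np.nan; Z=X[...,2]
    k=(np.hypot(X[...,0]-.412,X[...,1]+.220)<.042)&(Z>.082)&(Z<.094); a=X[k]; print(n,'st',circ(a[:,:2]),len(a))
    for lo,hi in((.097,.115),(.115,.13),(.13,.15),(.15,.175)):
        a=X[(np.hypot(X[...,0]-.412,X[...,1]+.220)<.035)&(Z>lo)&(Z<hi)]; print('  bristle',lo,len(a),circ(a[:,:2]) if len(a)>20 else '',np.percentile(a,[3,97],axis=0).round(4).tolist() if len(a) else '')
    u,v=(359,243) if n=='scene' else (279,190)
    cv2.imwrite(f"pics/{n}2c.png",cv2.resize(p[v-120:v+40,u-60:u+80],None,fx=3,fy=3))
a=cv2.imread("pics/scene2c.png");b=cv2.imread("pics/side2c.png");cv2.imwrite("pics/b2.png",cv2.resize(cv2.hconcat([a,b]),None,fx=.9,fy=.9))
E
```

```text
5.75 [ 0.41237557 -0.219783    0.25193235] [-3.14139795e+00  2.34745395e-04 -1.22337026e-04] [ 1.00063262 -0.14021205  0.00124703] 0.021140580663731198
scene st (array([ 0.4103, -0.2184]), np.float64(0.0308), 107) 147
  bristle 0.097 5  [[0.3989, -0.2183, 0.1109], [0.4076, -0.2085, 0.1145]]
  bristle 0.115 55 (array([ 0.411 , -0.2166]), np.float64(0.0112), 13) [[0.395, -0.2247, 0.1154], [0.4271, -0.2055, 0.1296]]
  bristle 0.13 107 (array([ 0.4103, -0.2188]), np.float64(0.0148), 34) [[0.3936, -0.2304, 0.1308], [0.4274, -0.2038, 0.1493]]
  bristle 0.15 164 (array([ 0.4102, -0.2199]), np.float64(0.0162), 43) [[0.3931, -0.2364, 0.1515], [0.4287, -0.2027, 0.1747]]
side st (array([ 0.4116, -0.221 ]), np.float64(0.0306), 103) 154
  bristle 0.097 2  [[0.4091, -0.232, 0.1146], [0.4209, -0.2265, 0.1149]]
  bristle 0.115 64 (array([ 0.4123, -0.222 ]), np.float64(0.0119), 17) [[0.397, -0.2353, 0.1158], [0.4278, -0.2099, 0.1294]]
  bristle 0.13 110 (array([ 0.4125, -0.2216]), np.float64(0.0159), 20) [[0.3944, -0.2388, 0.131], [0.4291, -0.2097, 0.148]]
  bristle 0.15 153 (array([ 0.4138, -0.2226]), np.float64(0.0141), 34) [[0.3972, -0.2376, 0.1504], [0.43, -0.2091, 0.1746]]
```

View pics/b2.png

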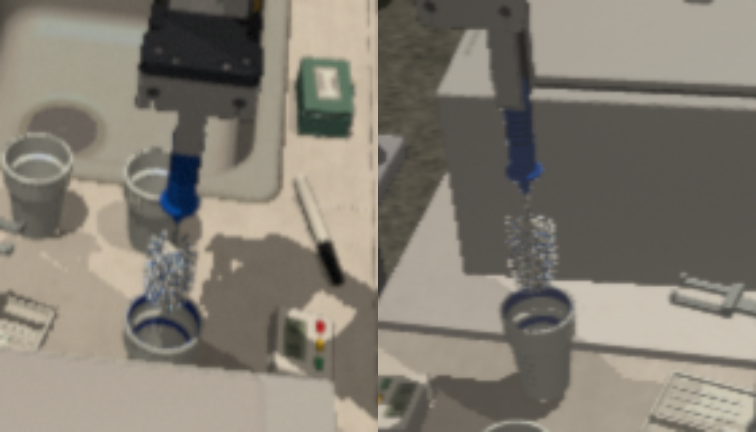

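The picture shows the brush hanging upright and centred over the stained beaker. I'll start the first stroke slowly.

In the tool's units: 108 mm is 0.144, 107 mm is 0.1427.

Request:
arm_command(plan=[[[0,0,0.02,0,0,0,1],[0,0,0.04,0,0,0,1],[0,0,0.06,0,0,0,1],[0,0,0.08,0,0,0,1],[0,0,0.1,0,0,0,1],[0,0,0.1173,0,0,0,1],[0,0,0.1307,0,0,0,1],[0,0,0.1387,0,0,0,1],[0,0,0.1427,0,0,0,1],[0,0,0.144,0,0,0,1],[0,0,0.144,0,0,0,1]]])

```text
time_s: 6.95
ee_pos: [0.4121, -0.2198, 0.1446]
eef_rot: [3.141, -0.001, -0.0]
force: [0.2, -0.3, -0.8]
grip_width: 0.0212
grip_force: 25.0
```

In the tool's units: 2.5 mm is 0.0033, 2 mm is 0.0027.

Request:
arm_command(plan=[[[0,0,0.0013,0,0,0,1],[0,0,0.0027,0,0,0,1],[0,0,0.0033,0,0,0,1],[0,0,0.0033,0,0,0,1]]])

```text
time_s: 7.35
ee_pos: [0.4119, -0.2197, 0.1418]
eef_rot: [3.142, -0.0, -0.0]
force: [0.8, -0.3, -0.2]
grip_width: 0.0214
grip_force: 25.0
```

In the tool's units: 1 mm is 0.0013.

Request:
arm_command(plan=[[[0,0,0.0013,0,0,0,1],[0,0,0.0013,0,0,0,1],[0,0,0.0013,0,0,0,1]]])

```text
time_s: 7.65
ee_pos: [0.4119, -0.2197, 0.1407]
eef_rot: [-3.142, 0.0, -0.0]
force: [-0.6, -0.6, -1.0]
grip_width: 0.0216
grip_force: 25.0
```

In the tool's units: 1.5 mm is 0.002, 0.7 mm is 0.0009.

Request:
arm_command(plan=[[[0,0,0.0009,0,0,0,1],[0,0,0.002,0,0,0,1],[0,0,0.002,0,0,0,1]]])

```text
time_s: 7.95
ee_pos: [0.4125, -0.22, 0.1401]
eef_rot: [3.141, -0.002, -0.0]
force: [0.3, 0.2, 7.1]
grip_width: 0.0212
grip_force: 25.0
```

Contact registered at TCP z ≈ 0.1405. Next are the upstroke and the two remaining strokes.

In the tool's units: -93 mm is -0.124, -88 mm is -0.1173.

Request:
arm_command(plan=[[[0,0,-0.02,0,0,0,1],[0,0,-0.0467,0,0,0,1],[0,0,-0.0733,0,0,0,1],[0,0,-0.1,0,0,0,1],[0,0,-0.1173,0,0,0,1],[0,0,-0.124,0,0,0,1],[0,0,-0.124,0,0,0,1],[0,0,-0.124,0,0,0,1]]])

```text
time_s: 8.75
ee_pos: [0.4117, -0.2195, 0.2314]
eef_rot: [-3.141, 0.001, -0.0]
force: [-0.8, -0.1, -1.2]
grip_width: 0.0214
grip_force: 25.0
```

In the tool's units: 92.5 mm is 0.1233, 91 mm is 0.1213.

Request:
arm_command(plan=[[[0,0,0.02,0,0,0,1],[0,0,0.044,0,0,0,1],[0,0,0.068,0,0,0,1],[0,0,0.0907,0,0,0,1],[0,0,0.1067,0,0,0,1],[0,0,0.1173,0,0,0,1],[0,0,0.1213,0,0,0,1],[0,0,0.1233,0,0,0,1],[0,0,0.1233,0,0,0,1],[0,0,0.1233,0,0,0,1]]])

```text
time_s: 9.75
ee_pos: [0.4121, -0.2198, 0.1401]
eef_rot: [3.141, -0.001, -0.0]
force: [-0.3, -0.8, 0.1]
grip_width: 0.0213
grip_force: 25.0
```

In the tool's units: -93 mm is -0.124, -88 mm is -0.1173.

Request:
arm_command(plan=[[[0,0,-0.02,0,0,0,1],[0,0,-0.0467,0,0,0,1],[0,0,-0.0733,0,0,0,1],[0,0,-0.1,0,0,0,1],[0,0,-0.1173,0,0,0,1],[0,0,-0.124,0,0,0,1],[0,0,-0.124,0,0,0,1],[0,0,-0.124,0,0,0,1]]])

```text
time_s: 10.55
ee_pos: [0.4117, -0.2195, 0.2319]
eef_rot: [-3.141, 0.001, -0.0]
force: [-0.5, -0.0, -1.1]
grip_width: 0.0214
grip_force: 25.0
```

In the tool's units: 93 mm is 0.124, 91 mm is 0.1213.

Request:
arm_command(plan=[[[0,0,0.02,0,0,0,1],[0,0,0.044,0,0,0,1],[0,0,0.068,0,0,0,1],[0,0,0.0907,0,0,0,1],[0,0,0.1067,0,0,0,1],[0,0,0.1173,0,0,0,1],[0,0,0.1213,0,0,0,1],[0,0,0.124,0,0,0,1],[0,0,0.124,0,0,0,1],[0,0,0.124,0,0,0,1]]])

```text
time_s: 11.55
ee_pos: [0.4121, -0.2198, 0.1401]
eef_rot: [3.141, -0.001, -0.0]
force: [0.9, -0.1, -0.1]
grip_width: 0.0214
grip_force: 25.0
```

In the tool's units: 0.7 mm is 0.0009.

Request:
arm_command(plan=[[[0,0,0.0009,0,0,0,1],[0,0,0.0009,0,0,0,1]]])

```text
time_s: 11.75
ee_pos: [0.4125, -0.2201, 0.1401]
eef_rot: [3.14, -0.002, -0.0]
force: [0.1, -0.4, 7.0]
grip_width: 0.021
grip_force: 25.0
```

In the tool's units: -115 mm is -0.1533, -112 mm is -0.1493.

Request:
arm_command(plan=[[[0,0,-0.0267,0,0,0,1],[0,0,-0.06,0,0,0,1],[0,0,-0.0933,0,0,0,1],[0,0,-0.1267,0,0,0,1],[0,0,-0.1467,0,0,0,1],[0,0,-0.1533,0,0,0,1],[0.0267,0.0027,-0.1533,0,0,0,1],[0.06,0.0067,-0.1533,0,0,0,1],[0.0933,0.0107,-0.1533,0,0,0,1],[0.1093,0.0133,-0.1533,0,0,0,1],[0.112,0.0133,-0.1493,0,0,0,1],[0.112,0.0133,-0.1333,0,0,0,1]]])

```text
time_s: 12.95
ee_pos: [0.4959, -0.2297, 0.2387]
eef_rot: [3.141, -0.001, -0.0]
force: [-0.2, -0.3, -0.6]
grip_width: 0.0212
grip_force: 25.0
```

In the tool's units: 56 mm is 0.0747, 50 mm is 0.0667.

Request:
arm_command(plan=[[[0,0,0.02,0,0,0,1],[0,0,0.0467,0,0,0,1],[0,0,0.0667,0,0,0,1],[0,0,0.0747,0,0,0,1],[0,0,0.0747,0,0,0,1],[0,0,0.0747,0,0,0,1]]])

```text
time_s: 13.55
ee_pos: [0.4959, -0.2298, 0.1836]
eef_rot: [3.141, -0.001, -0.0]
force: [-0.1, 0.2, -0.2]
grip_width: 0.0214
grip_force: 25.0
```

Next, a slide in by (+62, −12) mm with a force check.

In the tool's units: 62 mm is 0.0827, 60 mm is 0.08.

Request:
arm_command(plan=[[[0.0107,0.0027,0,0,0,0,1],[0.0293,0.0053,0,0,0,0,1],[0.0507,0.0107,0,0,0,0,1],[0.0693,0.0133,0,0,0,0,1],[0.08,0.016,0,0,0,0,1],[0.0827,0.016,0,0,0,0,1],[0.0827,0.016,0,0,0,0,1],[0.0827,0.016,0.0053,0,0,0,1],[0.0827,0.016,0.012,0,0,0,1],[0.0827,0.016,0.0173,0,0,0,1],[0.0827,0.016,0.02,0,0,0,1],[0.0827,0.016,0.02,0,0,0,1]]])

```text
time_s: 14.75
ee_pos: [0.5577, -0.2417, 0.1677]
eef_rot: [-3.141, 0.0, -0.0]
force: [1.1, -0.7, -0.8]
grip_width: 0.0215
grip_force: 25.0
```

In the tool's units: 1.5 mm is 0.002, 1 mm is 0.0013.

Request:
arm_command(plan=[[[0,0,0.0013,0,0,0,1],[0,0,0.002,0,0,0,1],[0,0,0.002,0,0,0,1]]])

```text
time_s: 15.05
ee_pos: [0.5579, -0.2417, 0.1666]
eef_rot: [3.142, -0.0, -0.0]
force: [-0.1, -0.7, -1.3]
grip_width: 0.0214
grip_force: 25.0
```

In the tool's units: 1 mm is 0.0013.

Request:
arm_command(plan=[[[0,0,0.0013,0,0,0,1],[0,0,0.0013,0,0,0,1],[0,0,0.0013,0,0,0,1]]])

```text
time_s: 15.35
ee_pos: [0.5581, -0.2419, 0.1661]
eef_rot: [3.141, -0.001, -0.0]
force: [-0.5, -0.7, 5.5]
grip_width: 0.0215
grip_force: 25.0
```

In the tool's units: -90 mm is -0.12, -85 mm is -0.1133.

Request:
arm_command(plan=[[[0,0,0,0,0,0,0.3],[0,0,0,0,0,0,0.1],[0,0,0,0,0,0,-0.2],[0,0,0,0,0,0,-0.2],[0,0,0,0,0,0,-0.2],[0,0,0,0,0,0,-0.2],[0,0,-0.02,0,0,0,-0.2],[0,0,-0.0533,0,0,0,-0.5],[0,0,-0.0867,0,0,0,-1],[0,0,-0.1133,0,0,0,-1],[0,0,-0.12,0,0,0,-1]]])

```text
time_s: 16.45
ee_pos: [0.5585, -0.242, 0.2579]
eef_rot: [3.14, -0.003, -0.0]
force: [-0.5, 0.9, -0.0]
grip_width: 0.0849
grip_force: 0.0
```

Request:
arm_command(plan=[[[-0.008,0.0213,0,0,0,0,-1],[-0.024,0.0667,0,0,0,0,-1],[-0.0427,0.112,0,0,0,0,-1],[-0.0613,0.1573,0,0,0,0,-1],[-0.0747,0.1867,0,0,0,0,-1],[-0.0747,0.1893,0,0,0,0,-1],[-0.0747,0.1893,0,0,0,0,-1]]])

```text
time_s: 17.15
ee_pos: [0.5013, -0.3842, 0.2542]
eef_rot: [-3.14, 0.001, -0.001]
force: [-0.2, 0.4, 0.6]
grip_width: 0.0941
grip_force: 0.0
```

```bash
cat > look.py <<'E'
from h import *
o=ctrl.get_obs(); print(o['time_s'],o['ee_pos'],o['eef_rot'],o['force'],o['grip_width'])
for n in('wrist','scene','side'):
    p,d,i=grab(n); cv2.imwrite(f"pics/{n}_{int(o['time_s']*10)}.png",p); X=pts(d,i); X[d==0]=np.nan; Z=X[...,2]
    for b,c in {'st':(.4118,-.2199),'c1':(.5453,-.3827),'c2':(.4332,-.3838)}.items():
        q=np.hypot(X[...,0]-c[0],X[...,1]-c[1])<.042
        for z0 in (.088,.1165,.145):
            a=X[q&(abs(Z-z0)<.005)]
            if len(a)>60: print(n,b,z0,circ(a[:,:2]),len(a),np.percentile(a[:,2],[50,95]).round(4))
    a=X[(np.hypot(X[...,0]-.5575,X[...,1]+.2425)<.02)&(Z>.155)&(Z<.215)]
    t=X[(np.hypot(X[...,0]-.5575,X[...,1]+.2425)<.02)&(Z>.215)&(Z<.24)]
    if len(a)>20: print(n,'handle',circ(a[:,:2]),len(t) and np.percentile(t[:,2],95))
E
python3 look.py
```

```text
17.15 [ 0.5012599  -0.38422706  0.25421047] [-3.14034724e+00  1.33741822e-03 -1.42925820e-03] [-0.23231422  0.43160871  0.60896631] 0.09412103664776374
wrist st 0.088 (array([ 0.4134, -0.2203]), np.float64(0.0305), 275) 360 [0.0877 0.0891]
wrist c1 0.088 (array([ 0.5468, -0.383 ]), np.float64(0.0307), 397) 525 [0.0877 0.0892]
wrist c2 0.088 (array([ 0.4348, -0.3839]), np.float64(0.0307), 352) 446 [0.0877 0.0892]
wrist handle (array([ 0.5587, -0.2422]), np.float64(0.0106), 794) 0.22378054309329815
scene st 0.088 (array([ 0.4105, -0.2184]), np.float64(0.031), 125) 176 [0.0869 0.0895]
scene c1 0.088 (array([ 0.5439, -0.3819]), np.float64(0.0307), 88) 120 [0.0869 0.0898]
scene c2 0.088 (array([ 0.4317, -0.3825]), np.float64(0.0307), 85) 131 [0.0867 0.0895]
scene handle (array([ 0.5564, -0.2414]), np.float64(0.0101), 186) 0.2230843904631026
side st 0.088 (array([ 0.4119, -0.2211]), np.float64(0.0305), 104) 154 [0.0872 0.0891]
side c1 0.088 (array([ 0.5454, -0.3843]), np.float64(0.031), 143) 193 [0.0873 0.0894]
side c2 0.088 (array([ 0.4328, -0.3851]), np.float64(0.0309), 143) 191 [0.0872 0.0896]
side handle (array([ 0.5575, -0.2425]), np.float64(0.0101), 219) 0.22349980884003176
```

In the tool's units: 199 mm is 0.2653, 196 mm is 0.2613.

Request:
arm_command(plan=[[[0.02,0,0,0,0,0,-1],[0.0467,-0.0013,0.0067,0,0,0,-1],[0.0587,-0.0013,0.0333,0,0,0,-1],[0.0587,-0.0013,0.0733,0,0,0,-1],[0.0587,-0.0013,0.1133,0,0,0,-1],[0.0587,-0.0013,0.1533,0,0,0,-1],[0.0587,-0.0013,0.1893,0,0,0,-1],[0.0587,-0.0013,0.22,0,0,0,-1],[0.0587,-0.0013,0.2467,0,0,0,-1],[0.0587,-0.0013,0.2613,0,0,0,-1],[0.0587,-0.0013,0.2653,0,0,0,-1],[0.0587,-0.0013,0.2653,0,0,0,-1]]], squeeze=10)

```text
time_s: 18.5
ee_pos: [0.5462, -0.3825, 0.057]
eef_rot: [3.141, -0.0, 0.0]
force: [0.9, 0.0, 1.0]
grip_width: 0.0943
grip_force: 0.0
```

In the tool's units: -1 mm is -0.0013.

Request:
arm_command(plan=[[[-0.0013,0,0.0013,0,0,0,0],[-0.0013,0,0.0013,0,0,0,0.5],[-0.0013,0,0.0013,0,0,0,1],[-0.0013,0,0.0013,0,0,0,1],[-0.0013,0,0.0013,0,0,0,1],[-0.0013,0,0.0013,0,0,0,1],[-0.0013,0,0.0013,0,0,0,1],[-0.0013,0,0.0013,0,0,0,1]]], squeeze=15)

```text
time_s: 19.3
ee_pos: [0.5449, -0.3827, 0.0555]
eef_rot: [-3.142, 0.0, -0.0]
force: [0.7, -0.5, -1.2]
grip_width: 0.0336
grip_force: 0.0
```

The opening is 34 mm with no grip force, so I'll look before going on.

```bash
python3 look.py; python3 - <<'E'
import cv2,glob
f=sorted(glob.glob('pics/side_19*'))[0]; a=cv2.imread(f)[130:290,200:440]
b=cv2.imread(f.replace('side','wrist')); 
cv2.imwrite('pics/d.png',cv2.vconcat([cv2.resize(a,(600,300)),cv2.resize(b,(600,300))]))
E
```

```text
19.3 [ 0.54488056 -0.38272615  0.05553365] [-3.14157120e+00  2.86582739e-05 -2.01501570e-04] [ 0.69080783 -0.45149875 -1.15126036] 0.0335719976244262
wrist st 0.088 (array([ 0.4151, -0.222 ]), np.float64(0.029), 459) 586 [0.0872 0.0888]
wrist c1 0.088 (array([ 0.5476, -0.3835]), np.float64(0.0306), 1102) 1373 [0.0877 0.0889]
wrist c1 0.1165 (array([ 0.5602, -0.3826]), np.float64(0.0232), 109) 439 [0.1169 0.1211]
wrist c1 0.145 (array([ 0.5578, -0.3827]), np.float64(0.0226), 196) 767 [0.1452 0.1494]
wrist c2 0.088 (array([ 0.4355, -0.3844]), np.float64(0.0305), 549) 668 [0.0878 0.0889]
wrist handle (array([ 0.5585, -0.2465]), np.float64(0.0073), 207) 0
scene st 0.088 (array([ 0.4105, -0.2184]), np.float64(0.0306), 109) 172 [0.0868 0.0893]
scene c1 0.088 (array([ 0.5442, -0.3818]), np.float64(0.0308), 63) 100 [0.0867 0.0894]
scene c2 0.088 (array([ 0.4319, -0.3828]), np.float64(0.031), 80) 124 [0.0867 0.0889]
scene handle (array([ 0.5567, -0.2415]), np.float64(0.0101), 190) 0.22335830226361775
side st 0.088 (array([ 0.4117, -0.2211]), np.float64(0.0309), 110) 156 [0.0872 0.0897]
side c1 0.088 (array([ 0.5453, -0.3847]), np.float64(0.0307), 102) 134 [0.0871 0.0894]
side c2 0.088 (array([ 0.433, -0.385]), np.float64(0.0307), 147) 191 [0.0871 0.0893]
```

View pics/d.png

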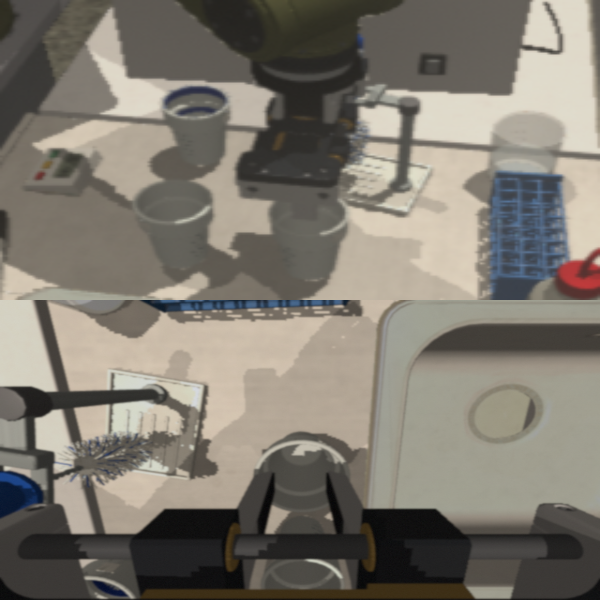

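The view suggests the fingers are within c1's rim, with the beaker unmoved. I'll check where the finger surfaces really are.

```bash
python3 - <<'E'
from h import *
o=ctrl.get_obs(); print(o['ee_pos'],o['grip_width'],o['grip_force'],o['tau'].round(1))
p,d,i=grab('wrist'); X=pts(d,i); X[d==0]=np.nan; Z=X[...,2]
for lo in np.arange(.05,.17,.01):
    q=X[(Z>lo)&(Z<lo+.01)&(X[...,0]>.515)&(X[...,0]<.575)&(abs(X[...,1]+.383)<.075)]
    if len(q): print(round(lo,3),len(q),'x',np.percentile(q[:,0],[2,98]).round(3),'y hist',np.histogram(q[:,1]+.383,bins=np.arange(-.07,.071,.01))[0])
M=np.linalg.inv(np.array(i['world_to_cam'])); print(M[:3,3],M[:3,2])
E
```

```text
[ 0.54486797 -0.38272797  0.05553678] 0.021367944033911648 0.0 [ -0.  -70.8 -33.9   0.1  -0.    0. ]
0.05 387 x [0.521 0.557] y hist [ 0  0  0  0 79 22 92 95 30 69  0  0  0  0]
0.06 746 x [0.517 0.573] y hist [  0   0   0   0 174  47 139 150  72 164   0   0   0   0]
0.07 447 x [0.517 0.575] y hist [  0   0   0   0  83  52  98 102  61  51   0   0   0   0]
0.08 1280 x [0.516 0.574] y hist [  0   0   0 133 258 114 143 159 139 255  79   0   0   0]
0.09 123 x [0.538 0.555] y hist [ 0  0  0  0  0 61  0  0 62  0  0  0  0  0]
0.1 330 x [0.54  0.556] y hist [  0   0   0   0  24 142   0   0 130  34   0   0   0   0]
0.11 378 x [0.54  0.556] y hist [  0   0   0   0  29 160   0   0 153  36   0   0   0   0]
0.12 471 x [0.54  0.556] y hist [  0   0   0   0  34 203   0   0 187  47   0   0   0   0]
0.13 593 x [0.539 0.556] y hist [  0   0   0   0  51 244   0   0 238  60   0   0   0   0]
0.14 683 x [0.539 0.556] y hist [  0   0   0   0  59 279   0   0 266  79   0   0   0   0]
0.15 663 x [0.541 0.556] y hist [  0   0   0   0  28 307   0   0 297  31   0   0   0   0]
0.16 634 x [0.546 0.556] y hist [  0   0   0   0   0 316   0   0 318   0   0   0   0   0]
[ 0.62256167 -0.38301118  0.27301401] [-2.64412033e-01  6.78764957e-04 -9.64409569e-01]
```

The fingers are standing free inside the collar at ±10 mm, and the beaker has not been touched. I'll lift straight out, reopen above it and try again.

In the tool's units: -60 mm is -0.08, -55 mm is -0.0733.

Request:
arm_command(plan=[[[0,0,-0.0067,0,0,0,1],[0,0,-0.02,0,0,0,1],[0,0,-0.04,0,0,0,1],[0,0,-0.06,0,0,0,1],[0,0,-0.0733,0,0,0,1],[0,0,-0.08,0,0,0,-1],[0,0,-0.08,0,0,0,-1],[0,0,-0.08,0,0,0,-1],[0,0,-0.08,0,0,0,-1],[0,0,-0.08,0,0,0,-1],[0,0,-0.08,0,0,0,-1],[0,0,-0.08,0,0,0,-1]]])

```text
time_s: 20.7
ee_pos: [0.5448, -0.3827, 0.1153]
eef_rot: [-3.141, 0.0, -0.0]
force: [0.8, 0.1, -0.0]
grip_width: 0.0529
grip_force: 0.0
```

Request:
arm_command(plan=[[[0,0,0,0,0,0,-1],[0,0,0,0,0,0,-1],[0,0,0,0,0,0,-1]]])

```text
time_s: 21.0
ee_pos: [0.5449, -0.3827, 0.1155]
eef_rot: [-3.142, -0.0, -0.0]
force: [0.3, -0.4, 0.2]
grip_width: 0.0771
grip_force: 0.0
```

```bash
cat > fing.py <<'E'
from h import *
o=ctrl.get_obs(); print(o['time_s'],o['ee_pos'],o['grip_width'],o['grip_force'])
p,d,i=grab('wrist'); cv2.imwrite(f"pics/wf_{int(o['time_s']*100)}.png",p); X=pts(d,i); X[d==0]=np.nan; Z=X[...,2]; e=o['ee_pos']
for lo in np.arange(-.01,.1,.01):
    q=X[(Z>e[2]+lo)&(Z<e[2]+lo+.01)&(abs(X[...,0]-e[0])<.012)&(abs(X[...,1]-e[1])<.075)]
    if len(q): print(round(lo,3),'z',round(e[2]+lo,3),len(q),'y hist',np.histogram(q[:,1]-e[1],bins=np.arange(-.07,.071,.01))[0])
a=X[(np.hypot(X[...,0]-.5465,X[...,1]+.383)<.042)&(abs(Z-.088)<.005)]
print('c1',circ(a[:,:2]) if len(a)>20 else '')
E
python3 fing.py
```

```text
21.0 [ 0.54489029 -0.38271089  0.1155432 ] 0.07711004315905735 0.0
0.03 z 0.146 47 y hist [ 0  0  3 23  0  0  0  0  0  0 16  5  0  0]
0.04 z 0.156 408 y hist [  0   1  88 115   0   0   0   0   0   0 114  89   1   0]
0.05 z 0.166 539 y hist [  0   2 132 136   0   0   0   0   0   0 133 130   6   0]
0.06 z 0.176 635 y hist [  0   5 151 160   0   0   0   0   0   0 155 159   5   0]
0.07 z 0.186 761 y hist [  0   7 181 195   0   0   0   0   0   0 185 186   7   0]
0.08 z 0.196 943 y hist [  0  11 229 229   0   0   0   0   0   0 236 227  11   0]
0.09 z 0.206 1127 y hist [  0  19 273 276   0   0   0   0   0   0 270 278  11   0]
c1 (array([ 0.5474, -0.3833]), np.float64(0.0306), 905)
```

The depth points show the fingertips ending about 37 mm above the reported TCP. So the fingers closed over the rim, never inside the beaker, and the brush was held by the very top of its handle. I'll measure this tip offset precisely in all the views.

```bash
python3 - <<'E'
from h import *
o=ctrl.get_obs(); e=o['ee_pos']; print(o['time_s'],e,o['eef_rot'],o['qpos'].round(3).tolist())
for n in('wrist','side','scene'):
    p,d,i=grab(n); X=pts(d,i); X[d==0]=np.nan
    Q=X-e
    k=(abs(Q[...,0])<.015)&(abs(Q[...,1])<.065)&(abs(Q[...,1])>.03)&(Q[...,2]>-.022)&(Q[...,2]<.15)
    for s in(1,-1):
        q=Q[k&(np.sign(Q[...,1])==s)]
        if len(q)>10: print(n,s,len(q),'zmin pct',np.percentile(q[:,2],[0,1,3,10]).round(4),'x',np.percentile(q[:,0],[2,98]).round(3),'y',np.percentile(q[:,1],[2,98]).round(3))
    if n!='wrist':
        k=(abs(Q[...,0])<.05)&(abs(Q[...,1])<.1)&((abs(Q[...,1])>.07)|(abs(Q[...,0])>.02))&(Q[...,2]>.03)&(Q[...,2]<.2)
        q=Q[k]; print(n,'body z low',np.percentile(q[:,2],[0,1,5,20]).round(4) if len(q) else '')
p,_,_=grab('side'); cv2.imwrite('pics/e.png',cv2.resize(p[110:290,220:420],None,fx=3,fy=3))
E
```

```text
21.05 [ 0.54489765 -0.38272529  0.11556897] [ 3.14158996e+00 -4.94813091e-05 -1.69619293e-04] [-0.667, 0.602, 1.21, 0.0, 1.33, 0.904]
wrist 1 5534 zmin pct [0.0377 0.0418 0.0474 0.0617] x [-0.008  0.013] y [0.04  0.052]
wrist -1 5207 zmin pct [0.0375 0.0415 0.0468 0.0604] x [-0.007  0.013] y [-0.052 -0.04 ]
side 1 57 zmin pct [0.0892 0.0896 0.0902 0.0916] x [-0.01  0.  ] y [0.042 0.047]
side -1 288 zmin pct [0.0448 0.0482 0.0494 0.0544] x [-0.009  0.009] y [-0.056 -0.047]
side body z low [0.1346 0.1368 0.1402 0.1507]
scene 1 202 zmin pct [0.0436 0.0471 0.049  0.0536] x [-0.011  0.006] y [0.052 0.06 ]
scene body z low [0.1336 0.1365 0.1397 0.1497]
```

View pics/e.png

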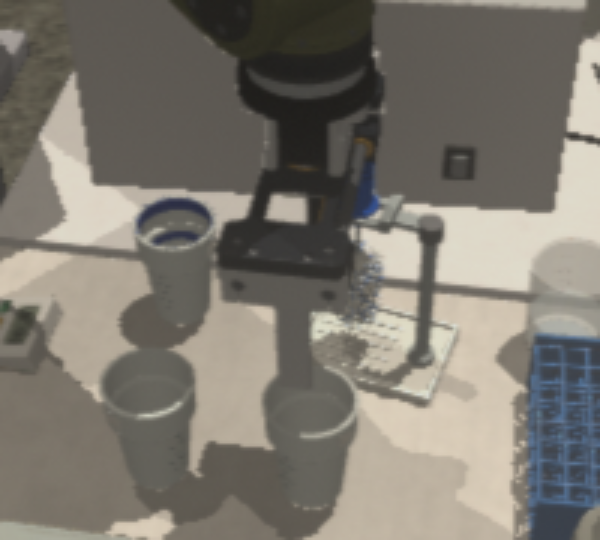

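The tip is 38 mm above the reported TCP and the body follows consistently, so the reported TCP reads 38 mm too low. I'll grasp c1 with reported z ≈ 0.018.

In the tool's units: 97 mm is 0.1293, 90 mm is 0.12.

Request:
arm_command(plan=[[[0,0,0,0,0,0,-1],[0,0,0,0,0,0,-1],[0,0,0,0,0,0,-1],[0,0,0.02,0,0,0,-1],[0,0,0.0467,0,0,0,-1],[0,0,0.0733,0,0,0,-1],[0,0,0.1,0,0,0,-1],[0,0,0.12,0,0,0,-1],[0,0,0.1293,0,0,0,-1],[0,0,0.1293,0,0,0,-1],[0,0,0.1293,0,0,0,1],[0,0,0.1293,0,0,0,1]]])

```text
time_s: 22.45
ee_pos: [0.5453, -0.3831, 0.0196]
eef_rot: [3.141, -0.001, -0.0]
force: [0.8, -0.2, 0.2]
grip_width: 0.0813
grip_force: 0.0
```

Request:
arm_command(plan=[[[0,0,0,0,0,0,1],[0,0,0,0,0,0,1],[0,0,0,0,0,0,1],[0,0,0,0,0,0,1],[0,0,0,0,0,0,1]]])

```text
time_s: 22.95
ee_pos: [0.545, -0.3829, 0.0189]
eef_rot: [3.141, -0.0, -0.0]
force: [0.2, -0.2, 2.8]
grip_width: 0.0625
grip_force: 15.0
```

In the tool's units: -116 mm is -0.1547, -112 mm is -0.1493.

Request:
arm_command(plan=[[[0,0,-0.0067,0,0,0,1],[0,0,-0.0267,0,0,0,1],[0,0,-0.06,0,0,0,1],[0,0,-0.0933,0,0,0,1],[0,0,-0.1267,0,0,0,1],[0,0,-0.1493,0,0,0,1],[-0.0133,0,-0.1547,0,0,0,1],[-0.04,0,-0.1547,0,0,0,1],[-0.08,0.0013,-0.1547,0,0,0,1],[-0.12,0.0013,-0.1547,0,0,0,1],[-0.144,0.0013,-0.1547,0,0,0,1],[-0.1493,0.0013,-0.1547,0,0,0,1]]])

```text
time_s: 24.15
ee_pos: [0.4308, -0.3837, 0.1346]
eef_rot: [-3.141, 0.001, -0.002]
force: [0.8, 0.7, 0.2]
grip_width: 0.0621
grip_force: 15.0
```

Request:
arm_command(plan=[[[0,0,0,0,0,0,1],[0,0,0,0,0,0,1]]])

```text
time_s: 24.35
ee_pos: [0.4334, -0.3836, 0.1344]
eef_rot: [-3.142, -0.0, 0.0]
force: [0.8, -0.2, 0.0]
grip_width: 0.0623
grip_force: 15.0
```

```bash
cat > over.py <<'E'
from h import *
import sys
bx,by,bz,hz=map(float,sys.argv[1:5])  # lower rim centre xy, rim z, held rim z
o=ctrl.get_obs(); print(o['time_s'],o['ee_pos'],o['eef_rot'],o['force'],o['grip_width'])
for n in('scene','side'):
    p,d,i=grab(n); cv2.imwrite(f"pics/{n}_{int(o['time_s']*100)}.png",p); X=pts(d,i); X[d==0]=np.nan; Z=X[...,2]
    q=np.hypot(X[...,0]-bx,X[...,1]-by)<.042
    for nm,z0 in(('low rim',bz),('held rim',hz)):
        a=X[q&(abs(Z-z0)<.006)]; print(n,nm,len(a),circ(a[:,:2]) if len(a)>20 else '')
    # held body: outside surface, frustum r(z)
    f=hz-.092
    a=X[q&(Z>bz+.008)&(Z<f+.06)]
    if len(a)>20:
        from scipy.optimize import least_squares as L
        r=lambda z:.022+(z-f)/.063*.0055
        s=L(lambda c:np.hypot(a[:,0]-c[0],a[:,1]-c[1])-r(a[:,2]),[bx,by],loss='soft_l1',f_scale=.002); print(n,'held body',len(a),s.x.round(4),'zmin',np.percentile(a[:,2],1).round(4))
E
python3 over.py .4332 -.3838 .088 .204
```

```text
24.35 [ 0.43337409 -0.38361272  0.13444749] [-3.14151421e+00 -4.67132333e-05  8.50411175e-05] [ 0.75536895 -0.21262762  0.04118999] 0.062324670291475266
scene low rim 97 (array([ 0.4313, -0.3824]), np.float64(0.0306), 67)
scene held rim 56 (array([ 0.4326, -0.38  ]), np.float64(0.0302), 33)
scene held body 334 [ 0.4327 -0.3834] zmin 0.1121
side low rim 147 (array([ 0.4332, -0.3853]), np.float64(0.0307), 119)
side held rim 143 (array([ 0.4343, -0.3842]), np.float64(0.031), 89)
side held body 498 [ 0.4336 -0.3838] zmin 0.1134
```

In the tool's units: 84 mm is 0.112, 80 mm is 0.1067.

Request:
arm_command(plan=[[[-0.0011,0.0008,0.0053,0,0,0,1],[-0.0011,0.0008,0.02,0,0,0,1],[-0.0011,0.0008,0.04,0,0,0,1],[-0.0011,0.0008,0.06,0,0,0,1],[-0.0011,0.0008,0.08,0,0,0,1],[-0.0011,0.0008,0.096,0,0,0,1],[-0.0011,0.0008,0.1067,0,0,0,1],[-0.0011,0.0008,0.112,0,0,0,1],[-0.0011,0.0008,0.112,0,0,0,1],[-0.0011,0.0008,0.112,0,0,0,1]]])

```text
time_s: 25.45
ee_pos: [0.4322, -0.3844, 0.051]
eef_rot: [3.141, -0.0, -0.0]
force: [0.5, 0.2, -0.9]
grip_width: 0.0625
grip_force: 15.0
```

In the tool's units: 4 mm is 0.0053, 3 mm is 0.004.

Request:
arm_command(plan=[[[0,0,0.002,0,0,0,1],[0,0,0.004,0,0,0,1],[0,0,0.0053,0,0,0,1],[0,0,0.0053,0,0,0,1],[0,0,0.0053,0,0,0,1]]])

```text
time_s: 25.95
ee_pos: [0.4324, -0.3845, 0.0473]
eef_rot: [3.141, -0.001, -0.0]
force: [-1.2, 1.1, 6.4]
grip_width: 0.0627
grip_force: 15.0
```

In the tool's units: -130 mm is -0.1733, -120 mm is -0.16.

Request:
arm_command(plan=[[[0,0,0,0,0,0,0.2],[0,0,0,0,0,0,0],[0,0,0,0,0,0,-0.5],[0,0,0,0,0,0,-1],[0,0,0,0,0,0,-1],[0,0,0,0,0,0,-1],[0,0,-0.0133,0,0,0,-1],[0,0,-0.0467,0,0,0,-1],[0,0,-0.0867,0,0,0,-1],[0,0,-0.1267,0,0,0,-1],[0,0,-0.16,0,0,0,-1],[0,0,-0.1733,0,0,0,-1]]])

```text
time_s: 27.15
ee_pos: [0.4327, -0.3849, 0.1798]
eef_rot: [3.139, -0.003, -0.0]
force: [-0.1, 0.1, -0.3]
grip_width: 0.094
grip_force: 0.0
```

In the tool's units: -164 mm is -0.2187, -158 mm is -0.2107.

Request:
arm_command(plan=[[[-0.0027,-0.02,0,0,0,0,-1],[-0.008,-0.0667,0,0,0,0,-1],[-0.0147,-0.12,0,0,0,0,-1],[-0.0213,-0.1733,0,0,0,0,-1],[-0.0267,-0.2107,0,0,0,0,-1],[-0.0267,-0.2187,0,0,0,0,-1],[-0.0267,-0.2187,0,0,0,0,-1],[-0.0267,-0.2187,0,0,0,0,-1]]])

```text
time_s: 27.95
ee_pos: [0.4123, -0.2211, 0.1764]
eef_rot: [3.142, 0.0, -0.0]
force: [-0.8, -0.3, -0.2]
grip_width: 0.094
grip_force: 0.0
```

```bash
python3 look.py
```

```text
27.95 [ 0.41227362 -0.2210729   0.17642224] [ 3.14151974e+00  1.01307487e-04 -4.62581955e-04] [-0.84195503 -0.30659468 -0.24708282] 0.09395624401196391
wrist st 0.088 (array([ 0.4133, -0.2198]), np.float64(0.0306), 587) 808 [0.0877 0.089 ]
wrist c2 0.088 (array([ 0.4349, -0.3812]), np.float64(0.0292), 676) 1063 [0.0886 0.0922]
wrist c2 0.1165 (array([ 0.4342, -0.383 ]), np.float64(0.0307), 904) 1115 [0.1159 0.1173]
wrist handle (array([ 0.5587, -0.2422]), np.float64(0.0106), 698) 0
scene st 0.088 (array([ 0.4104, -0.2185]), np.float64(0.0307), 121) 172 [0.0868 0.0894]
scene handle (array([ 0.5565, -0.2415]), np.float64(0.0102), 184) 0.22284351748838807
side st 0.088 (array([ 0.4119, -0.2205]), np.float64(0.0308), 110) 155 [0.0871 0.0897]
side c2 0.088 (array([ 0.4335, -0.3868]), np.float64(0.0293), 156) 233 [0.0885 0.0923]
side c2 0.1165 (array([ 0.433 , -0.3853]), np.float64(0.0307), 166) 206 [0.1157 0.118 ]
side handle (array([ 0.5576, -0.2424]), np.float64(0.0102), 211) 0.22317870302894868
```

The first nest is fully home, with the rim 28 mm above the one below. Now for the stained beaker.

In the tool's units: 158 mm is 0.2107, 156 mm is 0.208.

Request:
arm_command(plan=[[[0,-0.0013,0.02,0,0,0,-1],[0,-0.0013,0.0533,0,0,0,-1],[0,-0.0013,0.0867,0,0,0,-1],[0,-0.0013,0.12,0,0,0,-1],[0,-0.0013,0.1493,0,0,0,-1],[0,-0.0013,0.176,0,0,0,-1],[0,-0.0013,0.1973,0,0,0,-1],[0,-0.0013,0.208,0,0,0,-1],[0,-0.0013,0.2107,0,0,0,-1],[0,-0.0013,0.2107,0,0,0,-1],[0,-0.0013,0.2107,0,0,0,1],[0,-0.0013,0.2107,0,0,0,1]]])

```text
time_s: 29.3
ee_pos: [0.4125, -0.2196, 0.0192]
eef_rot: [3.141, -0.001, -0.0]
force: [-0.8, 0.5, 0.1]
grip_width: 0.0813
grip_force: 0.0
```

Request:
arm_command(plan=[[[0,0,0,0,0,0,1],[0,0,0,0,0,0,1],[0,0,0,0,0,0,1],[0,0,0,0,0,0,1],[0,0,0,0,0,0,1],[0,0,0,0,0,0,1]]])

```text
time_s: 29.9
ee_pos: [0.4123, -0.2194, 0.0187]
eef_rot: [3.141, -0.0, -0.0]
force: [-0.0, -0.2, 3.2]
grip_width: 0.0624
grip_force: 15.0
```

In the tool's units: -145 mm is -0.1933, -135 mm is -0.18.

Request:
arm_command(plan=[[[0,0,-0.0067,0,0,0,1],[0,0,-0.0267,0,0,0,1],[0,0,-0.0667,0,0,0,1],[0,0,-0.1067,0,0,0,1],[0,0,-0.1467,0,0,0,1],[0,0,-0.18,0,0,0,1],[0,0,-0.1933,0,0,0,1],[0.0027,0.02,-0.1933,0,0,0,1],[0.008,0.06,-0.1933,0,0,0,1],[0.0133,0.1067,-0.1933,0,0,0,1],[0.02,0.1533,-0.1933,0,0,0,1],[0.0253,0.1933,-0.1933,0,0,0,1]]])

```text
time_s: 31.1
ee_pos: [0.4304, -0.3664, 0.1614]
eef_rot: [-3.14, 0.002, -0.001]
force: [-0.2, 0.7, -0.7]
grip_width: 0.0628
grip_force: 15.0
```

In the tool's units: 19 mm is 0.0253, 17 mm is 0.0227.

Request:
arm_command(plan=[[[0.0013,0.012,0,0,0,0,1],[0.0027,0.0227,0,0,0,0,1],[0.0027,0.0253,0,0,0,0,1],[0.0027,0.0253,0,0,0,0,1],[0.0027,0.0253,0,0,0,0,1]]])

```text
time_s: 31.6
ee_pos: [0.4332, -0.3826, 0.1636]
eef_rot: [3.142, -0.0, 0.001]
force: [-0.1, -0.0, -1.1]
grip_width: 0.0628
grip_force: 15.0
```

```bash
python3 over.py .4335 -.384 .1165 .233
```

```text
31.6 [ 0.43320215 -0.38262479  0.16364564] [ 3.14158977e+00 -9.16827371e-05  5.53539571e-04] [-0.07277177 -0.03757447 -1.14086395] 0.06281844036467638
scene low rim 96 (array([ 0.4313, -0.383 ]), np.float64(0.0308), 75)
scene held rim 70 (array([ 0.4311, -0.3798]), np.float64(0.0304), 53)
scene held body 351 [ 0.4313 -0.3825] zmin 0.1408
side low rim 157 (array([ 0.4329, -0.3855]), np.float64(0.0308), 123)
side held rim 208 (array([ 0.4325, -0.3839]), np.float64(0.031), 107)
side held body 534 [ 0.4323 -0.3828] zmin 0.1434
```

Request:
arm_command(plan=[[[0.0003,0.0023,0.0053,0,0,0,1],[0.0003,0.0023,0.02,0,0,0,1],[0.0003,0.0023,0.04,0,0,0,1],[0.0003,0.0023,0.06,0,0,0,1],[0.0003,0.0023,0.08,0,0,0,1],[0.0003,0.0023,0.096,0,0,0,1],[0.0003,0.0023,0.1067,0,0,0,1],[0.0003,0.0023,0.112,0,0,0,1],[0.0003,0.0023,0.112,0,0,0,1],[0.0003,0.0023,0.112,0,0,0,1]]])

```text
time_s: 32.7
ee_pos: [0.4334, -0.3851, 0.08]
eef_rot: [3.141, -0.0, -0.0]
force: [-1.2, 0.5, -0.3]
grip_width: 0.0625
grip_force: 15.0
```

In the tool's units: 4 mm is 0.0053, 3 mm is 0.004.

Request:
arm_command(plan=[[[0,0,0.002,0,0,0,1],[0,0,0.004,0,0,0,1],[0,0,0.0053,0,0,0,1],[0,0,0.0053,0,0,0,1],[0,0,0.0053,0,0,0,1]]])

```text
time_s: 33.2
ee_pos: [0.4334, -0.385, 0.0759]
eef_rot: [3.141, -0.0, -0.0]
force: [0.1, 2.6, 4.8]
grip_width: 0.0627
grip_force: 15.0
```

It makes contact at the expected height. I'll release, raise and verify.

In the tool's units: -110 mm is -0.1467, -95 mm is -0.1267.

Request:
arm_command(plan=[[[0,0,0,0,0,0,0.2],[0,0,0,0,0,0,0],[0,0,0,0,0,0,-0.5],[0,0,0,0,0,0,-1],[0,0,0,0,0,0,-1],[0,0,0,0,0,0,-1],[0,0,-0.0133,0,0,0,-1],[0,0,-0.0467,0,0,0,-1],[0,0,-0.0867,0,0,0,-1],[0,0,-0.1267,0,0,0,-1],[0,0,-0.1467,0,0,0,-1],[0,0,-0.1467,0,0,0,-1]]])

```text
time_s: 34.4
ee_pos: [0.434, -0.3857, 0.1885]
eef_rot: [3.138, -0.003, -0.0]
force: [0.1, -0.4, -0.7]
grip_width: 0.0938
grip_force: 0.0
```

```bash
python3 look.py; python3 -c "
import cv2,glob
f=sorted(glob.glob('pics/side_34*'))[0]; a=cv2.imread(f)[110:290,200:440]; b=cv2.imread(f.replace('side','scene'))[130:290,200:440]
cv2.imwrite('pics/f.png',cv2.resize(cv2.vconcat([a,b]),None,fx=1.7,fy=1.7))"
```

```text
34.4 [ 0.43395367 -0.3856721   0.18848385] [ 3.13837467e+00 -3.17481853e-03 -1.46325932e-04] [ 0.09566616 -0.4063783  -0.72022257] 0.09381924879729116
wrist c2 0.088 (array([ 0.4387, -0.3842]), np.float64(0.0275), 244) 349 [0.0878 0.0925]
wrist c2 0.1165 (array([ 0.4369, -0.3846]), np.float64(0.0288), 458) 864 [0.1177 0.1202]
wrist c2 0.145 (array([ 0.4345, -0.3845]), np.float64(0.0305), 786) 1092 [0.1447 0.146 ]
wrist handle (array([ 0.5586, -0.2425]), np.float64(0.0104), 2261) 0.22356977637527706
scene c2 0.088 (array([ 0.4313, -0.3846]), np.float64(0.0319), 63) 81 [0.0876 0.0923]
scene c2 0.1165 (array([ 0.4314, -0.3818]), np.float64(0.0297), 99) 164 [0.1167 0.1207]
scene c2 0.145 (array([ 0.4313, -0.3831]), np.float64(0.0306), 106) 148 [0.1437 0.1462]
scene handle (array([ 0.5565, -0.2415]), np.float64(0.0102), 188) 0.22352757109880989
side c2 0.088 (array([ 0.4329, -0.3853]), np.float64(0.0307), 85) 114 [0.0881 0.0923]
side c2 0.1165 (array([ 0.4333, -0.3866]), np.float64(0.0298), 146) 249 [0.1169 0.1209]
side c2 0.145 (array([ 0.4331, -0.3857]), np.float64(0.0307), 161) 220 [0.1443 0.1463]
side handle (array([ 0.5576, -0.2424]), np.float64(0.0101), 209) 0.22353730600561808
```

View pics/f.png

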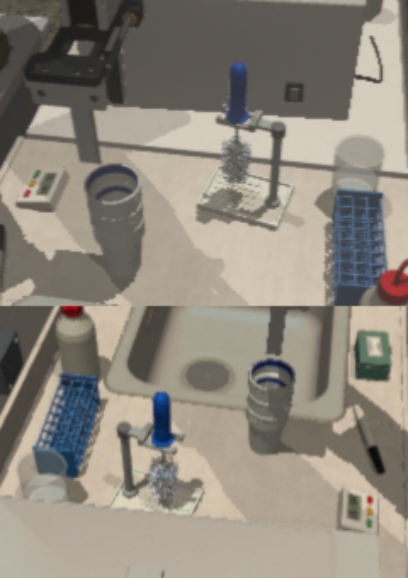

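The pictures show a level stack of three with the blue one on top, its rim at 0.146 m. The brush is hanging in the fork, the bystanders are untouched, and the gripper is clear.

```bash
python3 -c "
from station import ctrl
print(ctrl.hand_in())"
```

```text
the job is handed in; nothing more can be done
None
```

The job is handed in at about 34.5 s: I scrubbed the stained beaker with three full strokes, hung the brush back in its fork, and nested the three beakers fully home with the scrubbed one on top; one grasp first closed above the rim because the reported TCP reads 38 mm low, and it touched nothing.

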